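# Check the push latch of a vacuum sealer and set its status slide

### The job

Check the spring latch on the front ledge of the vacuum sealer: press its round steel plunger straight down, slowly, until it clicks down and stays down; a sound latch does so with less than 10 N. If it has not clicked by 12 N, do not force it (never press it with 20 N or more): let it come back up. Then show the verdict on the status slide: push the tab fully to the end with the ring plate if the latch clicked, or fully to the end with the cross plate if it did not, and leave everything else on the counter where it is.

Things in the scene. Friction and masses are not known exactly. Their poses are not given: they have to be found in the camera images.
- sealer: Fixed, low vacuum sealer, grey plastic with a steel lid. Origin: on the counter, straight below the latch plunger; z up; +x points from the latch to the machine's back. A ledge 90 x 120 mm (x, y), top at z = 70 mm, is centred on the origin; the body behind it spans x = 45 to 245 mm, y = -120 to 120 mm, and is 89 mm high.
- latch_cap: Round steel cap of the latch plunger, 34 mm across and 10 mm thick, on an 18 mm stem, in the middle of the ledge. Origin: centre of its underside; moves straight down with the plunger.
- latch_top (a point): Centre of the cap's top face, 100 mm above the counter when the latch is out.
- latch (a joint): Plunger travel, m: 0 out, 0.016 down (hard stop). Force rises 1.5 to 6 N per mm at first in any latch. A sound one peaks at 3 to 9 N within 5 mm, eases off, and past about 8 mm snaps down by itself away from the finger (force vanishes) and stays beyond 0.014. A faulty one never eases or snaps: it resists past 20 N and springs back to about 0. They look alike.
- tab_base: Fixed aluminium track of the status slide, 40 x 140 x 14 mm (x, y, z), lying along its own y. Origin: centre of its underside.
- tab (a joint): Position of the tab along the track's +y, m: 0 = home at the -y end, 0.09 = home at the +y end; it starts near the middle and stays where it is left (about 1.5 N of friction).
- tab_top (a point): Centre of the top face of the tab, a black plastic block 28 x 20 x 40 mm (x, y, z in the track's frame) standing on the track; the top face is 54.5 mm above the counter.
- ring_plate: Fixed aluminium plate 36 x 36 x 6 mm with a raised ring, just beyond one end of the track, 90 mm from the track's centre: the end for a sound latch. Origin: centre of its underside.
- cross_plate: The same plate with a raised diagonal cross, beyond the other end of the track: the end for a latch that did not click. Origin: centre of its underside.
- bowl: Bystander: dark red open bowl, 110 mm across, 50 mm high; origin: centre of its underside.
- spoon: Bystander: steel spoon, 200 mm long along its x, 20 mm high, lying; origin: under its middle.
- leek: Bystander: leek lying along its x, about 350 mm long, 35 mm high; origin: under its middle.
- salt_cup: Bystander: small white cup, 48 mm across, 45 mm high; origin: centre of its underside.
- pepper_mill: Bystander: dark wooden mill, 56 mm across, 160 mm high; origin: centre of its underside.
- jar: Bystander: glass jar, 70 mm across, 100 mm high; origin: centre of its underside.
- oil_bottle: Bystander: green glass bottle, 60 mm across, 220 mm high; origin: centre of its underside.
Mind the look-alikes: they are no part of the job. Of the things like the tab_base, leave any that is pink; of the rest the larger one is meant.

How it is judged:
On the way, in this order (a step that is already met when the one before it is completed fails the run):
1. the plunger is pressed until it clicks down (travel over 12 mm), or, not having clicked, is pressed with at least 9.5 N ((value of joint latch above 0.012 m or (value of joint latch between 0.001 and 0.009 m and contact force between latch_cap and the fingers above 9.5 N))), for 0.05 s.
2. the tab is set to the end that tells the latch's state: ring if clicked, cross if it did not click and is back out (((value of joint latch above 0.012 m and ((value of joint tab below 0.008 m or value of joint tab above 0.082 m) and horizontal distance between tab_top and ring_plate below 0.065 m)) or (value of joint latch below 0.004 m and ((value of joint tab below 0.008 m or value of joint tab above 0.082 m) and horizontal distance between tab_top and cross_plate below 0.065 m)))), for 0.2 s.
At the end, for the whole second after the job is handed in: Either the plunger has clicked and stays down (travel over 12 mm) and the tab rests within 8 mm of the end of its travel at the ring plate; or the plunger did not click, is back out (travel under 4 mm), and the tab rests within 8 mm of the end of its travel at the cross plate (((value of joint latch above 0.012 m and ((value of joint tab below 0.008 m or value of joint tab above 0.082 m) and horizontal distance between tab_top and ring_plate below 0.065 m)) or (value of joint latch below 0.004 m and ((value of joint tab below 0.008 m or value of joint tab above 0.082 m) and horizontal distance between tab_top and cross_plate below 0.065 m))) and velocity of joint tab between -0.01 and 0.01 m/s); the robot touches nothing.
It fails at once if the latch is pressed with 20 N or more (contact force between latch_cap and the arm above 20 N).
It fails at once if the latch is pressed with 20 N or more (contact force between latch_cap and the fingers above 20 N).
It fails at once if a bystander is moved by more than 30 mm (distance of any of bowl, spoon, leek, salt_cup, pepper_mill, jar, oil_bottle from where it was at the start of the episode above 0.03 m).
It also fails if it takes over 61 s, if anything falls off the work surface, if the arm or the gripper's body presses on something with over 40 N, if the wrist force passes 120 N, or if a joint passes its speed limit or range.

### The arm

A 7-joint arm with a two-finger parallel gripper is mounted at the origin on the work surface. World frame = base frame: x ahead of the robot, y to its left, z up, the work surface at z = 0. Lengths are in m, angles in rad, forces in N, time in s.
With the tool pointing down it reaches from about 0.35 to 0.775 m from the base axis. Payload 3.1 kg.
Tool frame: the origin (TCP) lies between the finger pads; the fingertips stand 8 mm ahead of it and the grasp point (between the pads) lies 11 mm behind it (arm.finger_overhang is the z of the fingertips in the tool frame, in m); z points along the fingers, y is the line along which they close (so a half turn about z gives the same grasp; the last joint's range is limited). The gripper opens to 85 mm and grips with 20 to 120 N. Pads are 22 mm wide; open, the fingers measure 114 mm over their backs; the gripper's body (76 mm by 85 mm) begins 54 mm behind the grasp point. The pads swing forward as they close: fully open they stand 13 mm farther back than shut.
Start: joints at [-1.321, 0.311, 0.014, 1.512, -0.004, 1.319, -0.027], TCP at [0.158, 0.527, 0.218] pointing down, gripper open.
Joint ranges: [-2.7, 2.7], [-0.3, 1.91], [-1.27, 1.3], [0.12, 2.57], [-1.44, 4.58], [0.2, 2.03], [-3.05, 3.05]. Speed limits (rad/s): [2.79, 2.79, 3.14, 3.14, 3.14, 3.14, 3.14].

### API

Orientations are given as a unit quaternion [w, x, y, z].
In Python, from workcell import readout, viewer, arm gives the robot as it stands.
- The arm moves only by the tool play_rows, never from a script. Its argument "moves" is a list of rows, each a list of 5 numbers: the shift along the tool's x, y, z in parts of the range, where 1.0 means 60 cm, then the turn about the tool's z in a scale on which 1.0 is 60 degrees, then the finger opening in m, from 0 to 0.0854. A call has 1 to 12 rows; each row is the pose to reach, as a shift and turn from the pose commanded when the call began, along the tool's axes at that moment; what a row does not reach only later rows make up. A row lasts 1/8 s, in which the tool goes at most 62.5 mm and 10.7 degrees, less where a joint would pass 70% of its speed; a pose out of reach is approached as far as the arm can. No shift or turn number may pass 1 either way. A call with a gripper value outside its range is refused whole. The fingers move at their own pace and stop on an object; "grip_force" is the grip in N (left out, the last holds). Time passes only in rows, so rows that repeat a pose let the fingers close. It gives the time, the measured TCP pose, the force, the opening and the grip force at its end, in the units of the state.
- readout.get_obs(): the state, without advancing time (a new reading comes with each control period).
- viewer.capture(name): name is "side" or "top" or "wrist"; returns (picture, depth): 480x640x3 uint8, blue, green, red; 480x640 float32, m along the optical axis (not along the pixel's ray), 0 where there is no reading.
- viewer.camera_params(name): a dict with "fx", "fy", "cx", "cy" (pixels), "rvec" (rotation vector, rad) and "tvec" (3), from world to camera coordinates, as OpenCV has them; the wrist camera has in their place "mount" (4x4, takes a point from camera to tool coordinates, whose origin is the TCP and whose axes are the flange's). Camera axes: x right, y down, z forward; pixel columns grow to the right and rows downward; lengths in m; the calibration is good to about 2 mm. The wrist camera is an equidistant fisheye: a pixel r from the principal point sees the ray r / f radians off the axis. A picture is of the moment at which its call begins: read the wrist's pose just before it. camera_params takes no time and is no camera call.
- arm.hand_in(): hands the job in; it is judged then, once.
The state is a dict: "time": time; "qpos": joint angles; "joint_vel": joint speeds; "effort": joint torques, N m; "tcp_pos": TCP position; "tcp_rot": TCP orientation; "ft_force": force on the tool from outside, world axes, zero at the start; "moment": the same for the moment, N m; "grip_width": opening from 0.0 (shut) to 1.0 (fully open); "gripper_force": force on a finger pad.
Only numpy, scipy, OpenCV 4.12 (cv2) and the standard library are available. Lean on these libraries where they do the work, as an engineer would, in place of code of your own. Each camera call takes 0.05 s, during which the arm holds its last target. There are 200 camera calls.

## Working session

There is one attempt and no reset: what is moved stays moved. The work goes in short steps, Python scripts to look and compute and a tool call to move; the robot and the scene stay as the last step left them, time stands still between calls to the robot, and variables do not carry over. Pictures are saved under pics/ and viewed, at most 10 in all, crops included, and the job is handed in when it is done.

Besides the shell and the picture viewer there is one more tool, called after ">>>" as a command line: name --pt "numbers of a row" for each row, then --argument value for the rest. play_rows: Moves the arm, as the interface text tells. Its arguments: {"type":"object","properties":{"moves":{"type":"array","items":{"type":"array","items":{"type":"number"}}},"grip_force":{"type":"number"}},"required":["moves"]}

```bash
mkdir -p pics; cat > h.py <<'E'
import numpy as np, cv2
from workcell import readout, viewer, arm
def cap(n):
    p,d=viewer.capture(n); return p,d,viewer.camera_params(n)
def world(u,v,c,d=None,z=None):
    R=cv2.Rodrigues(np.array(c['rvec'],float))[0]; t=np.array(c['tvec'],float).ravel()
    r=np.array([(u-c['cx'])/c['fx'],(v-c['cy'])/c['fy'],1.]); o=-R.T@t; w=R.T@r
    return o+w*(d if d is not None else (z-o[2])/w[2])
E
python3 - <<'E'
from h import *
o=readout.get_obs(); print(o)
for n in('top','side'):
    p,d,c=cap(n); cv2.imwrite(f'pics/{n}.png',p); np.savez(n,p=p,d=d); print(n,c,(d==0).mean())
E
```

```text
{'time': 0.0, 'qpos': array([-1.32071153,  0.31175514,  0.01400925,  1.51304106, -0.00439528,
        1.31921593, -0.02720914]), 'joint_vel': array([-0.00063592, -0.00056449,  0.00056575,  0.0008748 , -0.00052721,
       -0.00179858, -0.00028404]), 'effort': array([-4.07190482e-04, -3.79915953e+01,  1.45706562e-01, -2.30586165e+01,
        1.21393357e-02,  1.38077055e-02,  9.53538262e-07]), 'tcp_pos': array([0.15799559, 0.5260235 , 0.21661146]), 'tcp_rot': array([-1.20201976e-04,  1.45349351e-01,  9.89379674e-01, -1.18834660e-03]), 'ft_force': array([-0.31403396, -0.06072923,  0.36005217]), 'moment': array([-0.00576955,  0.00092079,  0.02760756]), 'gripper_force': 0.0, 'grip_width': 1.0009966982730931}
top {'fx': 527.701196542377, 'fy': 527.701196542377, 'cx': 324.0238252602584, 'cy': 235.41124338012943, 'rvec': array([ 2.15782006, -2.21067355,  0.05470056]), 'tvec': array([0.03631932, 0.54442093, 1.26411205])} 0.003818359375
side {'fx': 506.244399938993, 'fy': 506.244399938993, 'cx': 321.2833018081925, 'cy': 237.89840280877291, 'rvec': array([ 0.92147715, -2.22714298,  1.34395798]), 'tvec': array([0.37603209, 0.26411841, 1.23076469])} 0.0059212239583333335
```

View pics/top.png

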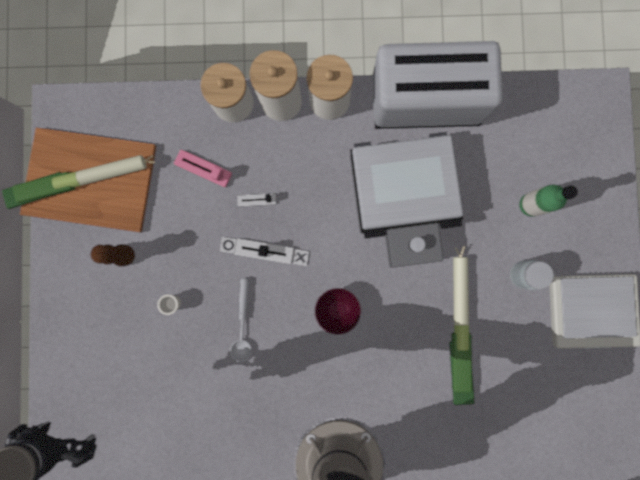

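View pics/side.png

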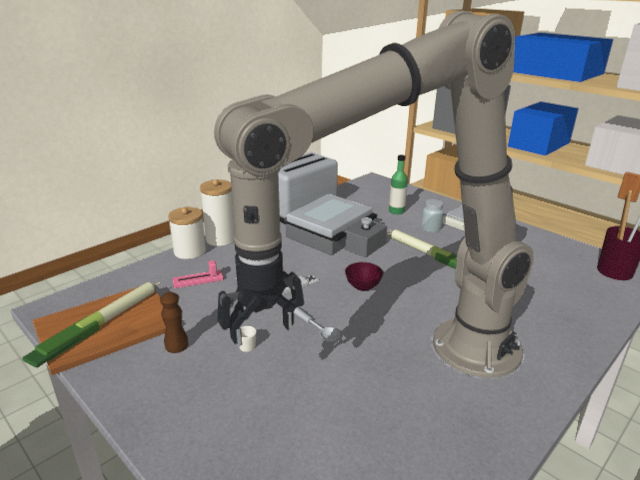

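Top view: slide candidates are pink at (203,168), a small white one at (256,200), and a larger aluminium one at (264,251) with ring (228,245) and cross (300,257). The larger non-pink one fits. The latch cap is at (418,244) on the sealer ledge. I'll confirm with a crop and measure.

```bash
python3 - <<'E'
from h import *
f=np.load('top.npz'); p,d=f['p'],f['d']; c=viewer.camera_params('top')
a=cv2.resize(p[185:275,205:325],None,fx=5,fy=5,interpolation=cv2.INTER_CUBIC)
b=cv2.resize(p[215:275,380:480],None,fx=4,fy=4,interpolation=cv2.INTER_CUBIC)
out=np.zeros((600,800,3),np.uint8); out[:450,:600]=a
cv2.imwrite('pics/crop.png',a); cv2.imwrite('pics/crop2.png',b)
# world point map from depth
v,u=np.mgrid[:480,:640]
R=cv2.Rodrigues(c['rvec'])[0];
W=(np.stack([(u-c['cx'])/c['fx']*d,(v-c['cy'])/c['fy']*d,d],-1)-c['tvec'])@R
np.save('W',W)
def blob(name,u0,u1,v0,v1,zl,zh,z):
    s=W[v0:v1,u0:u1]; m=(s[...,2]>zl)&(s[...,2]<zh); q=s[m]
    vv,uu=np.nonzero(m); r=world(uu.mean()+u0,vv.mean()+v0,c,z=z)
    print(name,m.sum(),q.mean(0).round(4),'zmed',np.median(q[:,2]).round(4),'ray',r.round(4),'px',uu.mean()+u0,vv.mean()+v0,'lo',q.min(0).round(3),'hi',q.max(0).round(3))
blob('cap',400,440,225,262,.088,.12,.1)
blob('ledge',380,450,215,275,.055,.08,.07)
blob('tab',245,285,235,270,.042,.07,.0545)
for n,b in dict(bowl=(305,370,280,345),spoon=(225,262,272,370),leek=(440,485,235,410),cup=(150,185,285,322),mill=(85,140,235,275),jar=(505,560,250,300),bottle=(510,580,170,225),track=(215,315,230,270),body=(345,470,130,236)).items():
    blob(n,*b,.01,.3,.02)
E
```

```text
cap 178 [ 0.5148 -0.1886  0.1009] zmed 0.101 ray [ 0.5148 -0.1888  0.1   ] px 417.5112359550562 244.24157303370788 lo [ 0.499 -0.206  0.091] hi [ 0.531 -0.172  0.108]
ledge 2135 [ 0.5211 -0.1883  0.07  ] zmed 0.0706 ray [ 0.521  -0.1883  0.07  ] px 415.1016393442623 242.14051522248243 lo [ 0.465 -0.269  0.055] hi [ 0.575 -0.107  0.079]
tab 102 [0.5107 0.1679 0.055 ] zmed 0.0551 ray [0.5107 0.1679 0.0545] px 262.7352941176471 250.52941176470588 lo [0.498 0.157 0.047] hi [0.524 0.179 0.062]
bowl 1412 [ 0.3628 -0.0054  0.0306] zmed 0.0278 ray [ 0.3619 -0.0055  0.02  ] px 337.76558073654394 311.24008498583567 lo [ 0.311 -0.058  0.01 ] hi [0.419 0.048 0.059]
spoon 528 [0.3562 0.2238 0.0172] zmed 0.0173 ray [0.3564 0.2234 0.02  ] px 242.6155303030303 315.7121212121212 lo [0.248 0.201 0.01 ] hi [0.457 0.254 0.028]
leek 2752 [ 0.3011 -0.296   0.0296] zmed 0.0296 ray [ 0.2997 -0.2983  0.02  ] px 461.09593023255815 334.65915697674416 lo [ 0.136 -0.342  0.01 ] hi [ 0.536 -0.244  0.076]
cup 255 [0.3888 0.3986 0.0348] zmed 0.039 ray [0.3879 0.4032 0.02  ] px 168.01960784313727 304.2705882352941 l
[... 171 characters left out ...]
7 0.01 ] hi [0.56  0.56  0.162]
jar 1245 [ 0.4343 -0.4611  0.0732] zmed 0.0868 ray [ 0.4331 -0.4817  0.02  ] px 535.5180722891566 276.795983935743 lo [ 0.379 -0.535  0.01 ] hi [ 0.474 -0.425  0.108]
bottle 1251 [ 0.6056 -0.471   0.1299] zmed 0.1407 ray [ 0.6192 -0.5179  0.02  ] px 546.8249400479616 199.30455635491606 lo [ 0.579 -0.513  0.01 ] hi [ 0.674 -0.454  0.226]
track 1041 [0.511  0.169  0.0192] zmed 0.0155 ray [0.5109 0.1689 0.02  ] px 264.17771373679153 250.90585975024015 lo [0.48  0.068 0.01 ] hi [0.56  0.27  0.062]
body 9763 [ 0.649  -0.1712  0.0855] zmed 0.0888 ray [ 0.6589 -0.1811  0.02  ] px 406.8775990986377 186.59141657277476 lo [ 0.536 -0.305  0.01 ] hi [ 0.78  -0.041  0.098]
```

View pics/crop.png

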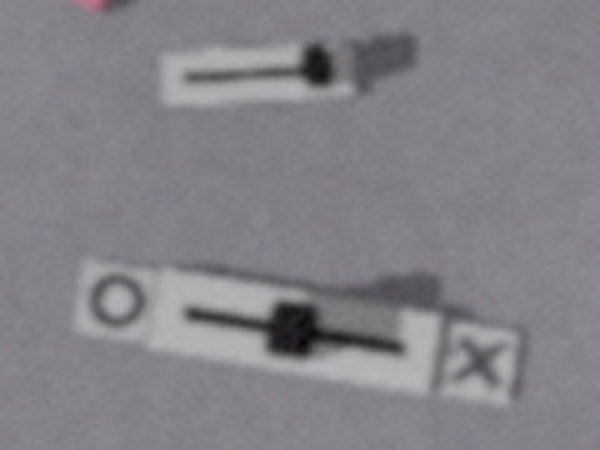

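View pics/crop2.png

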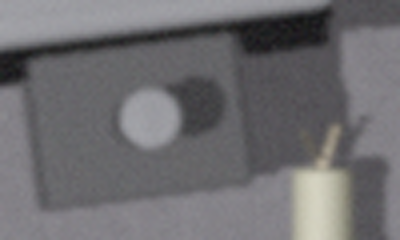

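The crops confirm it: the aluminium slide has its ring at about (228,245) and cross at about (301,257), with the tab at (263,250). The cap is a clear disc in the middle of the ledge. Next I'll move over the latch with the fingers shut.

The manual's scale: shifts go in shares of 60 cm and turns go in shares of 60 degrees. Converting my numbers, -0.484 m / 0.6 = -0.8067, -0.455 m / 0.6 = -0.7583.

>>> play_rows --pt "-0.0333 -0.035 0 0 0" --pt "-0.0917 -0.0983 0 0 0" --pt "-0.1583 -0.1683 0 0 0" --pt "-0.225 -0.24 0 0 0" --pt "-0.2917 -0.31 0 0 0" --pt "-0.3583 -0.3817 0 0 0" --pt "-0.425 -0.4533 0 0 0" --pt "-0.4917 -0.5233 0 0 0" --pt "-0.5583 -0.595 0 0 0" --pt "-0.625 -0.665 0 0 0" --pt "-0.6917 -0.7367 0 0 0" --pt "-0.7583 -0.8067 0 0 0"

```text
time: 1.6
tcp_pos: [0.4551, -0.069, 0.2176]
tcp_rot: [0.0, 0.145, 0.989, 0.0]
ft_force: [1.4, 1.1, 0.3]
grip_width: 0.002
gripper_force: 0.0
```

```bash
cat >> h.py <<'E'
from scipy.spatial.transform import Rotation
def rel(target):
    o=readout.get_obs(); q=o['tcp_rot']; R=Rotation.from_quat([q[1],q[2],q[3],q[0]])
    print('t',o['time'],'tcp',o['tcp_pos'].round(4),'F',o['ft_force'].round(2),'w',round(o['grip_width'],3)); print('R',R.as_matrix().round(3).tolist())
    for T in target: print('shift',R.inv().apply(np.array(T)-o['tcp_pos']).round(4))
E
python3 - <<'E'
from h import *
rel([[.515,-.1888,.13],[.515,-.1888,.1]])
c=viewer.camera_params('top')
a=world(228.4,245,c,z=.007);b=world(300.6,257.4,c,z=.007);print('ring',a,'cross',b,np.linalg.norm(a-b))
W=np.load('W.npy');s=W[230:272,215:315];m=(s[...,2]>.009)&(s[...,2]<.02)
print(cv2.minAreaRect(s[m][:,:2].astype(np.float32)*1000))
E
```

```text
t 1.6 tcp [ 0.4551 -0.069   0.2176] F [1.35 1.1  0.27] w 0.002
R [[-0.958, 0.287, 0.0], [0.287, 0.958, 0.001], [-0.0, 0.001, -1.0]]
shift [-0.0917 -0.0976  0.0875]
shift [-0.0917 -0.0976  0.1175]
ring [0.5279911  0.25798032 0.007     ] cross [0.49338714 0.0817096  0.007     ] 0.1796351903338641
((518.7655639648438, 170.2982177734375), (95.46635437011719, 205.76925659179688), 1.9906522035598755)
```

Scaled: -0.0976 m / 0.6 = -0.1627, -0.0917 m / 0.6 = -0.1528.

>>> play_rows --pt "-0.05 -0.0533 0.0167 0 0" --pt "-0.1083 -0.115 0.0667 0 0" --pt "-0.1417 -0.15 0.1167 0 0" --pt "-0.1528 -0.1627 0.1458 0 0" --pt "-0.1528 -0.1627 0.1458 0 0" --pt "-0.1528 -0.1627 0.1458 0 0" --pt "-0.1528 -0.1627 0.1458 0 0" --pt "-0.1528 -0.1627 0.1458 0 0"

```text
time: 2.6
tcp_pos: [0.5151, -0.1867, 0.1312]
tcp_rot: [0.001, 0.145, 0.989, 0.0]
ft_force: [-0.0, -0.5, 0.7]
grip_width: 0.0
gripper_force: 0.0
```

```bash
python3 - <<'E'
from h import *
rel([[.515,-.1888,.1]])
p,d,c=cap('wrist'); rel([]); cv2.imwrite('pics/w1.png',p)
E
```

```text
t 2.6 tcp [ 0.5151 -0.1867  0.1312] F [-0.   -0.47  0.66] w 0.0
R [[-0.958, 0.286, 0.002], [0.286, 0.958, 0.0], [-0.002, 0.001, -1.0]]
shift [-0.0004 -0.002   0.0312]
t 2.65 tcp [ 0.515  -0.1869  0.131 ] F [ 0.06  0.57 -0.59] w 0.005
R [[-0.958, 0.287, 0.002], [0.287, 0.958, 0.0], [-0.001, 0.001, -1.0]]
```

View pics/w1.png

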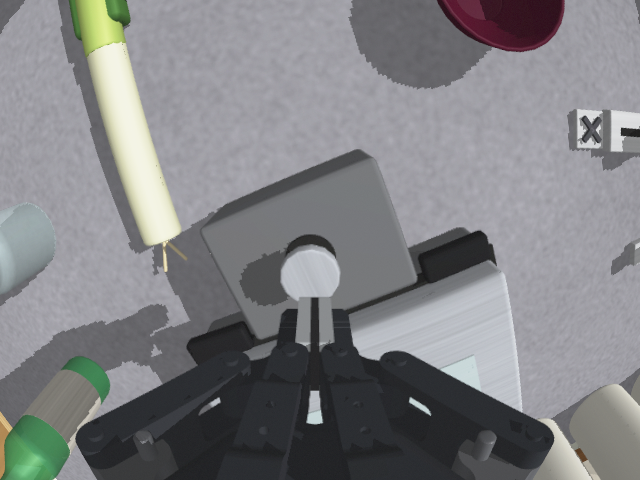

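The wrist view shows the closed fingertips lined up with the cap at about (310,273). Lowering to just above the cap.

Scaled: 0.021 m / 0.6 = 0.035, 0.019 m / 0.6 = 0.0317.

>>> play_rows --pt "0 -0.0033 0.0167 0 0" --pt "0 -0.0033 0.0317 0 0" --pt "0 -0.0033 0.035 0 0" --pt "0 -0.0033 0.035 0 0" --pt "0 -0.0033 0.035 0 0" --pt "0 -0.0033 0.035 0 0"

```text
time: 3.4
tcp_pos: [0.5142, -0.1895, 0.1095]
tcp_rot: [0.0, 0.145, 0.989, -0.0]
ft_force: [-0.1, -1.2, 0.3]
grip_width: -0.002
gripper_force: 0.0
```

Scaled: 0.0015 m / 0.6 = 0.0025, 0.0012 m / 0.6 = 0.002.

>>> play_rows --pt "0 0 0.0005 0 0" --pt "0 0 0.001 0 0" --pt "0 0 0.0015 0 0" --pt "0 0 0.002 0 0" --pt "0 0 0.0025 0 0" --pt "0 0 0.0025 0 0"

```text
time: 4.15
tcp_pos: [0.5139, -0.1894, 0.1077]
tcp_rot: [-0.0, 0.145, 0.989, 0.0]
ft_force: [-0.9, -0.4, -0.0]
grip_width: 0.001
gripper_force: 0.0
```

Scaled: 0.0012 m / 0.6 = 0.002, 0.0009 m / 0.6 = 0.0015.

>>> play_rows --pt "0 0 0.0005 0 0" --pt "0 0 0.001 0 0" --pt "0 0 0.0015 0 0" --pt "0 0 0.002 0 0" --pt "0 0 0.002 0 0"

```text
time: 4.78
tcp_pos: [0.5139, -0.1894, 0.1065]
tcp_rot: [-0.0, 0.145, 0.989, 0.0]
ft_force: [-0.1, 1.3, -0.6]
grip_width: -0.001
gripper_force: 0.0
```

>>> play_rows --pt "0 0 0.0007 0 0" --pt "0 0 0.0013 0 0" --pt "0 0 0.0017 0 0" --pt "0 0 0.0017 0 0"

```text
time: 5.28
tcp_pos: [0.5139, -0.1894, 0.1055]
tcp_rot: [-0.0, 0.145, 0.989, 0.0]
ft_force: [1.5, 0.7, 0.5]
grip_width: -0.002
gripper_force: 0.0
```

Scaled: 0.001 m / 0.6 = 0.0017, 0.0008 m / 0.6 = 0.0013.

>>> play_rows --pt "0 0 0.0007 0 0" --pt "0 0 0.0013 0 0" --pt "0 0 0.0017 0 0" --pt "0 0 0.0017 0 0"

```text
time: 5.78
tcp_pos: [0.5139, -0.1894, 0.1044]
tcp_rot: [-0.0, 0.145, 0.989, -0.0]
ft_force: [-0.5, -0.6, 0.3]
grip_width: -0.003
gripper_force: 0.0
```

```bash
python3 - <<'E'
from h import *
print(arm.finger_overhang)
F=[]
for i in range(3):
    p,d,c=cap('wrist'); F.append(readout.get_obs()['ft_force'])
print(np.round(F,2)); q=p[230:330,270:370]; cv2.imwrite('pics/w2.png',cv2.resize(q,None,fx=5,fy=5))
for n in ('top',):
    p,d,c=cap(n); print(p[:1].shape)
E
```

```text
0.008
[[-0.48  0.55 -0.49]
 [-0.65  0.22  0.2 ]
 [ 0.18 -0.5   1.21]]
(1, 640, 3)
```

View pics/w2.png

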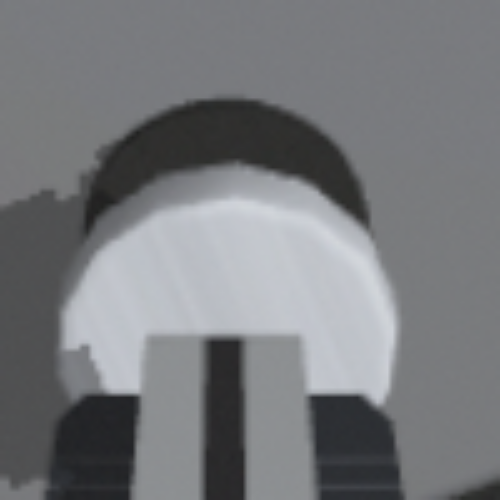

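The fingers are over the cap, but the force still reads only noise. I'll keep going in small steps.

Scaled: 0.001 m / 0.6 = 0.0017, 0.0008 m / 0.6 = 0.0013.

>>> play_rows --pt "0 0 0.0007 0 0" --pt "0 0 0.0013 0 0" --pt "0 0 0.0017 0 0" --pt "0 0 0.0017 0 0"

```text
time: 6.48
tcp_pos: [0.514, -0.1894, 0.1035]
tcp_rot: [0.0, 0.145, 0.989, -0.0]
ft_force: [0.2, -0.6, -0.4]
grip_width: -0.002
gripper_force: 0.0
```

Scaled: 0.001 m / 0.6 = 0.0017, 0.0008 m / 0.6 = 0.0013.

>>> play_rows --pt "0 0 0.0007 0 0" --pt "0 0 0.0013 0 0" --pt "0 0 0.0017 0 0" --pt "0 0 0.0017 0 0"

```text
time: 6.98
tcp_pos: [0.514, -0.1894, 0.1025]
tcp_rot: [0.0, 0.145, 0.989, 0.0]
ft_force: [0.0, -0.1, 0.1]
grip_width: -0.004
gripper_force: 0.0
```

```bash
python3 - <<'E'
from h import *
o=readout.get_obs(); p,d,c=cap('wrist'); print(c)
M=np.array(c['mount']); q=o['tcp_rot']; R=Rotation.from_quat([q[1],q[2],q[3],q[0]]).as_matrix()
def pt(u,v):
    x=np.array([(u-c['cx']),(v-c['cy'])]); f=c.get('fx'); r=np.linalg.norm(x); th=r/f
    z=d[v,u]; P=np.array([*(x/r*np.tan(th)*z),z]); t=M[:3,:3]@P+M[:3,3]; return t.round(4),(R@t+o['tcp_pos']).round(4)
for uv in [(317,280),(300,285),(305,275),(330,285),(301,300),(305,305),(327,300),(340,220),(380,250),(316,320)]: print(uv,p[uv[1],uv[0]],*pt(*uv))
cv2.imwrite('pics/w3.png',cv2.resize(p[230:330,270:370],None,fx=5,fy=5))
ps,ds,cs=cap('side')
v,u=np.mgrid[:480,:640]; Rs=cv2.Rodrigues(cs['rvec'])[0]
W=(np.stack([(u-cs['cx'])/cs['fx']*ds,(v-cs['cy'])/cs['fy']*ds,ds],-1)-cs['tvec'])@Rs
pr,_=cv2.projectPoints(np.array([[.515,-.189,.1]]),cs['rvec'],cs['tvec'],np.array([[cs['fx'],0,cs['cx']],[0,cs['fy'],cs['cy']],[0,0,1.]]),None); print(pr)
a,b=pr.ravel().astype(int); cv2.imwrite('pics/s2.png',cv2.resize(ps[b-40:b+40,a-50:a+50],None,fx=6,fy=6))
E
```

```text
{'fx': 371.64829954431775, 'fy': 371.64829954431775, 'cx': 314.3150724462554, 'cy': 241.64845043407627, 'mount': array([[ 6.14448904e-04, -9.47249286e-01, -3.20497134e-01,
         8.33144938e-02],
       [ 9.99999798e-01,  5.29008815e-04,  3.53655447e-04,
        -5.13319248e-04],
       [-1.65454060e-04, -3.20497286e-01,  9.47249419e-01,
        -1.55933860e-01],
       [ 0.00000000e+00,  0.00000000e+00,  0.00000000e+00,
         1.00000000e+00]])}
(317, 280) [202 196 192] [0.0105 0.0008 0.0031] [ 0.5041 -0.1856  0.0994]
(300, 285) [200 192 188] [ 0.0086 -0.0071  0.0015] [ 0.5036 -0.1937  0.101 ]
(305, 275) [201 195 192] [ 0.0132 -0.0048  0.0029] [ 0.5    -0.1902  0.0996]
(330, 285) [203 197 192] [0.0082 0.0069 0.0024] [ 0.5081 -0.1804  0.1001]
(301, 300) [147 143 141] [ 0.0122 -0.0059 -0.0204] [ 0.5006 -0.1915  0.1229]
(305, 305) [145 143 140] [ 0.0116 -0.0042 -0.0237] [ 0.5016 -0.1901  0.1262]
(327, 300) [146 143 141] [ 0.0118  0.0048 -0.0197] [ 0.504  -0.1814  0.1222]
(340, 220) [128 123 123] [0.0315 0.0131 0.0327] [ 0.4875 -0.1678  0.0697]
(380, 250) [127 122 121] [0.0146 0.0355 0.0329] [ 0.5101 -0.1512  0.0696]
(316, 320) [43 42 44] [ 0.0121  0.0002 -0.0364] [ 0.5024 -0.1857  0.1389]
[[[365.85961228 219.10508924]]]
```

View pics/s2.png

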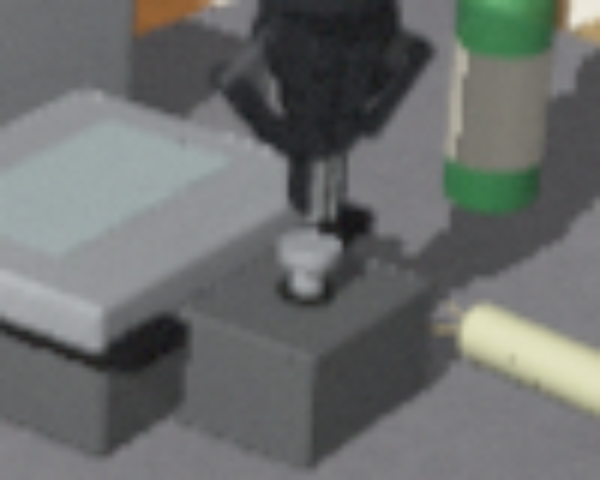

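The side view shows the fingertips still clear of the cap (bottom near crop (320,222), cap top at (305,245)). Wrist depth also shows the tips ending higher than nominal, so I'll keep creeping down.

Scaled: 0.0015 m / 0.6 = 0.0025, 0.0012 m / 0.6 = 0.002.

>>> play_rows --pt "0 0 0.0007 0 0" --pt "0 0 0.0013 0 0" --pt "0 0 0.002 0 0" --pt "0 0 0.0025 0 0" --pt "0 0 0.0025 0 0"

```text
time: 7.7
tcp_pos: [0.5139, -0.1894, 0.101]
tcp_rot: [-0.0, 0.145, 0.989, 0.0]
ft_force: [-0.0, 0.9, -0.1]
grip_width: 0.0
gripper_force: 0.0
```

Scaled: 0.0015 m / 0.6 = 0.0025, 0.0012 m / 0.6 = 0.002.

>>> play_rows --pt "0 0 0.0007 0 0" --pt "0 0 0.0013 0 0" --pt "0 0 0.002 0 0" --pt "0 0 0.0025 0 0" --pt "0 0 0.0025 0 0"

```text
time: 8.32
tcp_pos: [0.5139, -0.1894, 0.0995]
tcp_rot: [-0.0, 0.145, 0.989, 0.0]
ft_force: [-0.6, 0.6, 0.4]
grip_width: 0.002
gripper_force: 0.0
```

```bash
python3 - <<'E'
from h import *
o=readout.get_obs(); p,d,c=cap('wrist')
M=np.array(c['mount'])
f=c['fx']
for v in range(270,306,2):
    out=[]
    for u in (303,328):
        x=np.array([u-c['cx'],v-c['cy']]); r=np.linalg.norm(x); z=d[v,u]
        P=np.array([*(x/r*np.tan(r/f)*z),z]); out.append((M[:3,:3]@P+M[:3,3]).round(4).tolist())
    print(v,out,p[v,303])
print(o['tcp_pos'],o['ft_force'])
E
```

```text
270 [[0.0146, -0.0058, 0.0053], [0.0143, 0.006, 0.0061]] [119 117 115]
272 [[0.0146, -0.0057, 0.0031], [0.014, 0.006, 0.0045]] [128 124 122]
274 [[0.0145, -0.0057, 0.0011], [0.0138, 0.0059, 0.0026]] [139 134 132]
276 [[0.0141, -0.0056, -0.0005], [0.0137, 0.0059, 0.0005]] [183 177 175]
278 [[0.0136, -0.0056, -0.0015], [0.0129, 0.0059, 0.0001]] [199 193 188]
280 [[0.0124, -0.0056, -0.001], [0.0118, 0.0059, 0.0002]] [197 191 187]
282 [[0.0111, -0.0057, -0.0004], [0.0114, 0.0058, -0.0011]] [199 192 189]
284 [[0.0104, -0.0056, -0.0011], [0.0105, 0.0058, -0.0013]] [200 194 190]
286 [[0.0089, -0.0057, -0.0001], [0.0094, 0.0059, -0.0012]] [201 195 192]
288 [[0.0082, -0.0057, -0.0009], [0.008, 0.0059, -0.0004]] [199 192 189]
290 [[0.007, -0.0057, -0.0004], [0.0064, 0.006, 0.0007]] [197 192 186]
292 [[0.0058, -0.0057, -0.0001], [0.0064, 0.0059, -0.0013]] [197 191 188]
294 [[0.0048, -0.0057, -0.0003], [0.0045, 0.006, 0.0004]] [199 193 189]
296 [[0.0034, -0.0058, 0.0004], [0.0033, 0.006, 0.0006]] [188 183 179]
298 [[0.0116, -0.0052, -0.0176], [0.0121, 0.0052, -0.0185]] [144 141 139]
300 [[0.0122, -0.0051, -0.0204], [0.0122, 0.0052, -0.0205]] [146 144 141]
302 [[0.0115, -0.0051, -0.0208], [0.0116, 0.0052, -0.0211]] [146 144 141]
304 [[0.0126, -0.005, -0.0246], [0.0123, 0.005, -0.0241]] [147 144 141]
[ 0.5139321  -0.18939233  0.09948488] [-0.61856686  0.58026065  0.43468055]
```

Scaled: 0.0025 m / 0.6 = 0.0042, 0.002 m / 0.6 = 0.0033.

>>> play_rows --pt "0 0 0.0008 0 0" --pt "0 0 0.0017 0 0" --pt "0 0 0.0025 0 0" --pt "0 0 0.0033 0 0" --pt "0 0 0.0042 0 0"

```text
time: 9.0
tcp_pos: [0.5139, -0.1894, 0.0969]
tcp_rot: [-0.0, 0.145, 0.989, 0.0]
ft_force: [0.8, 0.1, 0.6]
grip_width: 0.0
gripper_force: 0.0
```

Scaled: 0.002 m / 0.6 = 0.0033, 0.0015 m / 0.6 = 0.0025.

>>> play_rows --pt "0 0 0.0008 0 0" --pt "0 0 0.0017 0 0" --pt "0 0 0.0025 0 0" --pt "0 0 0.0033 0 0"

```text
time: 9.5
tcp_pos: [0.514, -0.1894, 0.095]
tcp_rot: [0.0, 0.145, 0.989, -0.0]
ft_force: [0.4, -0.4, -0.1]
grip_width: -0.002
gripper_force: 0.0
```

Scaled: 0.002 m / 0.6 = 0.0033, 0.0015 m / 0.6 = 0.0025.

>>> play_rows --pt "0 0 0.0008 0 0" --pt "0 0 0.0017 0 0" --pt "0 0 0.0025 0 0" --pt "0 0 0.0033 0 0"

```text
time: 10.0
tcp_pos: [0.5139, -0.1894, 0.093]
tcp_rot: [-0.0, 0.145, 0.989, 0.0]
ft_force: [-0.7, -0.6, 0.0]
grip_width: -0.001
gripper_force: 0.0
```

Scaled: 0.002 m / 0.6 = 0.0033, 0.001 m / 0.6 = 0.0017.

>>> play_rows --pt "0 0 0.0008 0 0" --pt "0 0 0.0017 0 0" --pt "0 0 0.0025 0 0" --pt "0 0 0.0033 0 0"

```text
time: 10.5
tcp_pos: [0.514, -0.1894, 0.091]
tcp_rot: [0.0, 0.145, 0.989, 0.0]
ft_force: [-0.2, -0.1, 0.2]
grip_width: 0.001
gripper_force: 0.0
```

Scaled: 0.002 m / 0.6 = 0.0033, 0.001 m / 0.6 = 0.0017.

>>> play_rows --pt "0 0 0.0008 0 0" --pt "0 0 0.0017 0 0" --pt "0 0 0.0025 0 0" --pt "0 0 0.0033 0 0"

```text
time: 11.0
tcp_pos: [0.5139, -0.1894, 0.089]
tcp_rot: [0.0, 0.145, 0.989, 0.0]
ft_force: [0.2, 0.3, 0.7]
grip_width: -0.003
gripper_force: 0.0
```

Scaled: 0.0015 m / 0.6 = 0.0025, 0.001 m / 0.6 = 0.0017.

>>> play_rows --pt "0 0 0.0008 0 0" --pt "0 0 0.0017 0 0" --pt "0 0 0.0025 0 0"

```text
time: 11.38
tcp_pos: [0.514, -0.1894, 0.0875]
tcp_rot: [-0.0, 0.145, 0.989, 0.0]
ft_force: [0.4, -0.2, -0.5]
grip_width: 0.002
gripper_force: 0.0
```

```bash
cat > w.py <<'E'
from h import *
o=readout.get_obs(); p,d,c=cap('wrist'); M=np.array(c['mount']); f=c['fx']
v,u=np.mgrid[:480,:640]; X=u-c['cx'];Y=v-c['cy'];r=np.hypot(X,Y); k=np.tan(np.minimum(r/f,1.5))*d/r
T=np.stack([X*k,Y*k,d],-1)@M[:3,:3].T+M[:3,3]
m=(p.min(2)>180)&(abs(u-314)<40)&(v>200)&(v<330)&(abs(T[...,2]-(o['tcp_pos'][2]-.093))<.03)
print('cap z world',o['tcp_pos'][2]-np.median(T[m][:,2]),m.sum(),'tool xy extents',T[m].min(0).round(4),T[m].max(0).round(4))
col=T[280:310,303]; print([(280+i,*a.round(4)) for i,a in enumerate(col) if i%2==0]); print(o['tcp_pos'],o['ft_force'])
E
python3 w.py
```

```text
cap z world 0.09958951135019936 752 tool xy extents [-0.0045 -0.0105 -0.014 ] [ 0.0154  0.0162 -0.0076]
[(280, np.float64(0.015), np.float64(-0.0054), np.float64(-0.0067)), (282, np.float64(0.0147), np.float64(-0.0054), np.float64(-0.0082)), (284, np.float64(0.0146), np.float64(-0.0053), np.float64(-0.0101)), (286, np.float64(0.0146), np.float64(-0.0053), np.float64(-0.0122)), (288, np.float64(0.0133), np.float64(-0.0053), np.float64(-0.0114)), (290, np.float64(0.0133), np.float64(-0.0053), np.float64(-0.0134)), (292, np.float64(0.012), np.float64(-0.0053), np.float64(-0.0126)), (294, np.float64(0.0111), np.float64(-0.0053), np.float64(-0.0127)), (296, np.float64(0.0105), np.float64(-0.0053), np.float64(-0.0135)), (298, np.float64(0.012), np.float64(-0.0051), np.float64(-0.0183)), (300, np.float64(0.0124), np.float64(-0.0051), np.float64(-0.0209)), (302, np.float64(0.0119), np.float64(-0.0051), np.float64(-0.0217)), (304, np.float64(0.013), np.float64(-0.0049), np.float64(-0.0253)), (306, np.float64(0.0118), np.float64(-0.005), np.float64(-0.0249)), (308, np.float64(0.0121), np.float64(-0.0049), np.float64(-0.0271))]
[ 0.5139513  -0.18937415  0.08745673] [ 0.44624137 -0.23830311 -0.51817577]
```

The wrist depth puts the cap still at 0.0996, with about 5 mm of gap left.

Scaled: 0.002 m / 0.6 = 0.0033, 0.0015 m / 0.6 = 0.0025.

>>> play_rows --pt "0 0 0.0008 0 0" --pt "0 0 0.0017 0 0" --pt "0 0 0.0025 0 0" --pt "0 0 0.0033 0 0"

```text
time: 11.92
tcp_pos: [0.514, -0.1894, 0.0856]
tcp_rot: [0.0, 0.145, 0.989, 0.0]
ft_force: [-0.5, 0.2, 2.2]
grip_width: -0.001
gripper_force: 0.7
```

Scaled: 0.0015 m / 0.6 = 0.0025, 0.001 m / 0.6 = 0.0017.

>>> play_rows --pt "0 0 0.0008 0 0" --pt "0 0 0.0017 0 0" --pt "0 0 0.0025 0 0" --pt "0 0 0.0025 0 0"

```text
time: 12.42
tcp_pos: [0.514, -0.1894, 0.0842]
tcp_rot: [0.0, 0.145, 0.989, 0.0]
ft_force: [-0.9, 0.3, 3.7]
grip_width: 0.002
gripper_force: 1.9
```

Scaled: 0.0015 m / 0.6 = 0.0025, 0.001 m / 0.6 = 0.0017.

>>> play_rows --pt "0 0 0.0008 0 0" --pt "0 0 0.0017 0 0" --pt "0 0 0.0025 0 0" --pt "0 0 0.0025 0 0"

```text
time: 12.92
tcp_pos: [0.514, -0.1894, 0.0825]
tcp_rot: [0.0, 0.145, 0.989, -0.0]
ft_force: [-1.2, 0.6, 4.1]
grip_width: 0.005
gripper_force: 2.3
```

Contact came at a TCP height of about 0.0865; the force is now about 4 N at about 4 mm of travel. Continuing.

Scaled: 0.001 m / 0.6 = 0.0017, 0.0005 m / 0.6 = 0.0008.

>>> play_rows --pt "0 0 0.0008 0 0" --pt "0 0 0.0017 0 0" --pt "0 0 0.0017 0 0"

```text
time: 13.3
tcp_pos: [0.514, -0.1894, 0.0814]
tcp_rot: [0.0, 0.145, 0.989, -0.0]
ft_force: [-1.2, 0.6, 4.5]
grip_width: 0.004
gripper_force: 2.0
```

Scaled: 0.001 m / 0.6 = 0.0017, 0.0005 m / 0.6 = 0.0008.

>>> play_rows --pt "0 0 0.0008 0 0" --pt "0 0 0.0017 0 0" --pt "0 0 0.0017 0 0"

```text
time: 13.68
tcp_pos: [0.514, -0.1894, 0.0803]
tcp_rot: [0.0, 0.145, 0.989, -0.0]
ft_force: [-0.5, -0.4, 2.8]
grip_width: 0.002
gripper_force: 1.5
```

Scaled: 0.001 m / 0.6 = 0.0017, 0.0005 m / 0.6 = 0.0008.

>>> play_rows --pt "0 0 0.0008 0 0" --pt "0 0 0.0017 0 0" --pt "0 0 0.0017 0 0"

```text
time: 14.05
tcp_pos: [0.514, -0.1894, 0.0793]
tcp_rot: [0.0, 0.145, 0.989, -0.0]
ft_force: [0.5, -0.1, 2.6]
grip_width: -0.001
gripper_force: 0.9
```

Force is easing off, so this looks like a sound latch. Continuing to the snap.

>>> play_rows --pt "0 0 0.0008 0 0" --pt "0 0 0.0017 0 0" --pt "0 0 0.0017 0 0"

```text
time: 14.42
tcp_pos: [0.514, -0.1894, 0.0783]
tcp_rot: [0.0, 0.145, 0.989, -0.0]
ft_force: [1.7, -1.0, 1.9]
grip_width: 0.001
gripper_force: 0.3
```

>>> play_rows --pt "0 0 0.0008 0 0" --pt "0 0 0.0017 0 0" --pt "0 0 0.0017 0 0" --pt "0 0 0.0017 0 0"

```text
time: 14.92
tcp_pos: [0.5137, -0.1893, 0.0773]
tcp_rot: [-0.0, 0.145, 0.989, 0.0]
ft_force: [0.3, 0.0, 0.1]
grip_width: 0.0
gripper_force: 0.0
```

```bash
python3 w.py
```

```text
cap z world 0.0844356377288987 1010 tool xy extents [-0.0045 -0.0132 -0.0094] [ 0.0152  0.0161 -0.0019]
[(280, np.float64(0.0142), np.float64(-0.0055), np.float64(-0.005)), (282, np.float64(0.0138), np.float64(-0.0055), np.float64(-0.0064)), (284, np.float64(0.0131), np.float64(-0.0055), np.float64(-0.0069)), (286, np.float64(0.0128), np.float64(-0.0054), np.float64(-0.0083)), (288, np.float64(0.0108), np.float64(-0.0055), np.float64(-0.0062)), (290, np.float64(0.0106), np.float64(-0.0055), np.float64(-0.0078)), (292, np.float64(0.0093), np.float64(-0.0055), np.float64(-0.0071)), (294, np.float64(0.0077), np.float64(-0.0055), np.float64(-0.0061)), (296, np.float64(0.007), np.float64(-0.0055), np.float64(-0.0066)), (298, np.float64(0.012), np.float64(-0.0052), np.float64(-0.0182)), (300, np.float64(0.0121), np.float64(-0.0051), np.float64(-0.0202)), (302, np.float64(0.0116), np.float64(-0.0051), np.float64(-0.0211)), (304, np.float64(0.0122), np.float64(-0.005), np.float64(-0.0239)), (306, np.float64(0.0122), np.float64(-0.0049), np.float64(-0.0256)), (308, np.float64(0.0121), np.float64(-0.0049), np.float64(-0.0271))]
[ 0.51372325 -0.18933986  0.07732945] [0.25384484 0.03983518 0.05842166]
```

The latch clicked: cap top is at 0.084 and the force is zero. The verdict is the ring. I'll lift and move to the cross side of the tab.

Scaled: 0.302 m / 0.6 = 0.5033, -0.08 m / 0.6 = -0.1333, -5.6 degrees / 60 = -0.0933.

>>> play_rows --pt "0 0 -0.05 0 0" --pt "0 0 -0.1083 0 0" --pt "0.0133 0.0417 -0.1333 -0.0167 0" --pt "0.0417 0.1233 -0.1333 -0.05 0" --pt "0.0717 0.2117 -0.1333 -0.0833 0" --pt "0.1 0.3 -0.1333 -0.0933 0" --pt "0.13 0.3883 -0.1333 -0.0933 0" --pt "0.1533 0.4583 -0.1333 -0.0933 0" --pt "0.17 0.5033 -0.1333 -0.0933 0" --pt "0.17 0.5033 -0.1333 -0.0933 0" --pt "0.17 0.5033 -0.1333 -0.0933 0"

```text
time: 16.35
tcp_pos: [0.5033, 0.1275, 0.1575]
tcp_rot: [0.0, 0.098, 0.995, -0.001]
ft_force: [-0.5, -0.5, -0.8]
grip_width: -0.003
gripper_force: 0.0
```

```bash
python3 - <<'E'
from h import *
u=np.array([.1926,.981,0]); t=np.array([.5107,.1679,0])
rel([t-.04*u+[0,0,.0245], t+.045*u-.018*u+[0,0,.0245]])
p,d,c=cap('wrist'); cv2.imwrite('pics/w4.png',p)
E
```

```text
t 16.35 tcp [0.5033 0.1275 0.1575] F [-0.54 -0.48 -0.75] w -0.003
R [[-0.981, 0.194, 0.0], [0.194, 0.981, -0.001], [-0.0, -0.001, -1.0]]
shift [0.0005 0.0013 0.133 ]
shift [0.0007 0.0683 0.133 ]
```

View pics/w4.png

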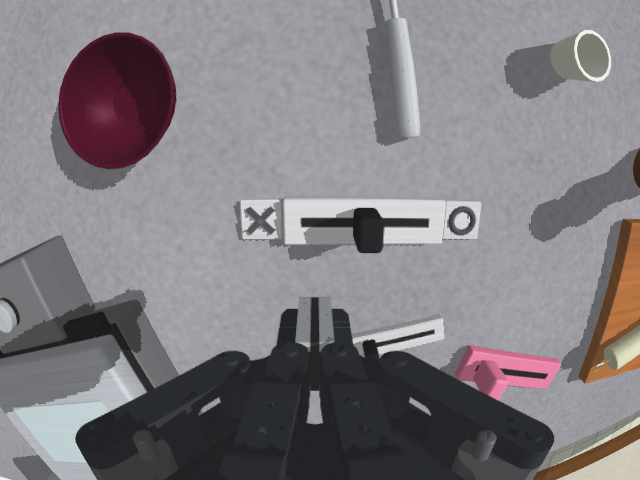

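The wrist view shows the tab at (369,230), to the ring side of the fingers (the ring is at (462,220)), with the track aligned to the tool's y. Lowering.

Scaled: 0.133 m / 0.6 = 0.2217, 0.131 m / 0.6 = 0.2183.

>>> play_rows --pt "0 0 0.05 0 0" --pt "0 0 0.1167 0 0" --pt "0 0 0.1667 0 0" --pt "0 0 0.2 0 0" --pt "0 0 0.2133 0 0" --pt "0 0 0.2183 0 0" --pt "0 0 0.2217 0 0" --pt "0 0 0.2217 0 0"

```text
time: 17.4
tcp_pos: [0.5037, 0.1293, 0.0251]
tcp_rot: [0.001, 0.097, 0.995, 0.0]
ft_force: [0.1, -0.2, 0.2]
grip_width: -0.002
gripper_force: 0.0
```

Scaled: 0.054 m / 0.6 = 0.09, 0.052 m / 0.6 = 0.0867.

>>> play_rows --pt "0 0.01 0 0 0" --pt "0 0.02 0 0 0" --pt "0 0.03 0 0 0" --pt "0 0.04 0 0 0" --pt "0 0.05 0 0 0" --pt "0 0.06 0 0 0" --pt "0 0.07 0 0 0" --pt "0 0.08 0 0 0" --pt "0 0.0867 0 0 0" --pt "0 0.09 0 0 0"

```text
time: 18.65
tcp_pos: [0.5136, 0.1825, 0.0245]
tcp_rot: [0.0, 0.097, 0.995, 0.0]
ft_force: [-0.8, -1.7, 2.1]
grip_width: 0.002
gripper_force: 0.8
```

```bash
cat > t.py <<'E'
from h import *
o=readout.get_obs(); print(o['tcp_pos'].round(4),o['ft_force'].round(2)); p,d,c=cap('wrist'); M=np.array(c['mount']); f=c['fx']
v,u=np.mgrid[:480,:640]; X=u-c['cx'];Y=v-c['cy'];r=np.hypot(X,Y); k=np.tan(np.minimum(r/f,1.5))*d/r
q=o['tcp_rot']; R=Rotation.from_quat([q[1],q[2],q[3],q[0]]).as_matrix()
W=(np.stack([X*k,Y*k,d],-1)@M[:3,:3].T+M[:3,3])@R.T+o['tcp_pos']
s=(W[...,:2]-[.5107,.1698])@np.array([.1926,.981]); n=(W[...,:2]-[.5107,.1698])@np.array([.981,-.1926])
m=(W[...,2]>.045)&(W[...,2]<.06)&(abs(n)<.017)&(abs(s)<.075)&(p.max(2)<70)
print('tab s range',np.percentile(s[m],[2,50,98]).round(4),m.sum(),np.percentile(n[m],[2,98]).round(4))
cv2.imwrite('pics/w5.png',p)
E
python3 t.py
```

```text
[0.5136 0.1825 0.0245] [-0.82 -1.68  2.13]
tab s range [0.0008 0.0335 0.0446] 3191 [-0.013   0.0096]
```

The tab is moving against about 1.7 N, with about 10 mm to go. Pushing on to the stop.

>>> play_rows --pt "0 0.005 0 0 0" --pt "0 0.01 0 0 0" --pt "0 0.0133 0 0 0" --pt "0 0.0142 0 0 0"

```text
time: 19.2
tcp_pos: [0.5152, 0.1907, 0.0245]
tcp_rot: [0.0, 0.097, 0.995, 0.0]
ft_force: [-1.0, -2.2, 1.1]
grip_width: 0.001
gripper_force: 0.8
```

Scaled: 0.002 m / 0.6 = 0.0033, 0.001 m / 0.6 = 0.0017.

>>> play_rows --pt "0 0.0017 0 0 0" --pt "0 0.0033 0 0 0" --pt "0 0.0033 0 0 0"

```text
time: 19.58
tcp_pos: [0.5153, 0.1912, 0.0245]
tcp_rot: [-0.0, 0.097, 0.995, -0.001]
ft_force: [-1.7, -5.1, 3.1]
grip_width: 0.001
gripper_force: 2.4
```

```bash
python3 t.py
```

```text
[0.5153 0.1912 0.0245] [-1.74 -5.09  3.11]
tab s range [0.0098 0.0423 0.0533] 3181 [-0.013   0.0095]
```

The stop is reached: force rises to 5 N with no further motion. I'll back off and lift.

Scaled: -0.14 m / 0.6 = -0.2333, -0.11 m / 0.6 = -0.1833.

>>> play_rows --pt "0 -0.0083 0 0 0" --pt "0 -0.0333 0 0 0" --pt "0 -0.0417 -0.0167 0 0" --pt "0 -0.0417 -0.1 0 0" --pt "0 -0.0417 -0.1833 0 0" --pt "0 -0.0417 -0.2333 0 0" --pt "0 -0.0417 -0.2333 0 0" --pt "0 -0.0417 -0.2333 0 0"

```text
time: 20.62
tcp_pos: [0.51, 0.168, 0.164]
tcp_rot: [-0.001, 0.097, 0.995, 0.0]
ft_force: [-0.5, -0.5, -0.8]
grip_width: -0.003
gripper_force: 0.0
```

```bash
python3 t.py
```

```text
[0.51  0.168 0.164] [-0.48 -0.47 -0.8 ]
tab s range [0.0351 0.0437 0.0534] 899 [-0.0125  0.0131]
```

View pics/w5.png

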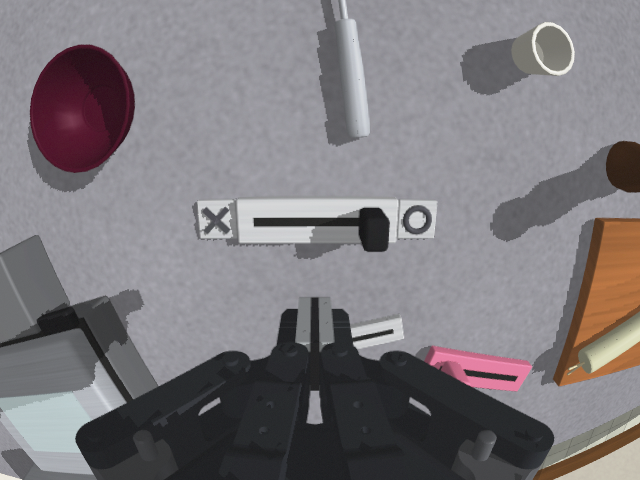

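The tab sits at the ring end of the slot, at (374,230), and the arm is clear. Handing in.

```bash
python3 -c "
from workcell import arm
print(arm.hand_in())"
```

```text
the job is handed in; nothing more can be done
None
```

The latch is sound: it clicked down with a peak reading of about 4.5 N and stayed down. The tab is pushed to the stop at the ring end, no bystander was touched, and the job is handed in (no verdict was returned).

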